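Stop the balance plate rocking

TASK

The plate under the laboratory balance rocks at one corner. With closed fingertips press down on its corners, one after another, until you feel the one that gives, then press the hinged steel shim tab beside that corner down fully flat. Leave the other three shims standing, do not lift or shove the plate, and leave the weights and all other things where they are.

Things in the scene. Friction and masses are not known exactly. Their poses are not given: they have to be found in the camera images.
- stand: Fixed dark steel base of the balance stand, 230 x 250 x 6 mm, lying on the bench; origin at the centre of its underside, x axis pointing away from the robot (yaw within 0.3 rad), y to the left. Carries four feet and four hinged shims.
- plate: Loose aluminium plate 200 (x) x 180 (y) x 10 mm lying on four feet, underside 28 and top 38 mm above the bench, square with the stand; a cream balance (95 x 95 mm, steel pan 45 mm above the underside) is fixed on its middle; 0.85 kg. Origin: centre of underside. One corner, not visibly different, gives way 5 mm when pressed and springs back; three are firm. Which one varies.
- corner_nl (a point): Where to press the plate's near left corner (seen from the robot): on the top face, 82 mm in x and 73 mm in y from the plate's centre, 38 mm above the bench when level. 17 mm from the plate's edges, 25 mm or more from the balance. A firm corner stays put; the rocking one starts to give at 1 to 2 N and is down its full 5 mm by 5 N.
- corner_nr (a point): Where to press the plate's near right corner (seen from the robot): on the top face, 82 mm in x and 73 mm in y from the plate's centre, 38 mm above the bench when level. 17 mm from the plate's edges, 25 mm or more from the balance. A firm corner stays put; the rocking one starts to give at 1 to 2 N and is down its full 5 mm by 5 N.
- corner_fl (a point): Where to press the plate's far left corner (seen from the robot): on the top face, 82 mm in x and 73 mm in y from the plate's centre, 38 mm above the bench when level. 17 mm from the plate's edges, 25 mm or more from the balance. A firm corner stays put; the rocking one starts to give at 1 to 2 N and is down its full 5 mm by 5 N.
- corner_fr (a point): Where to press the plate's far right corner (seen from the robot): on the top face, 82 mm in x and 73 mm in y from the plate's centre, 38 mm above the bench when level. 17 mm from the plate's edges, 25 mm or more from the balance. A firm corner stays put; the rocking one starts to give at 1 to 2 N and is down its full 5 mm by 5 N.
- padtop_a (a point): Middle of the top of one of four rubber foot pads that look alike (26 mm diameter), hidden under the plate's corners, 80 mm in x and 70 mm in y from the stand's centre, top 28 mm above the bench. Which pad is under which corner varies. The pad under the rocking corner crushes by 5 mm when that corner is first pressed and stays down, though a weak spring lifts the plate again; the others never move. Not to be touched.
- padtop_b (a point): Middle of the top of one of four rubber foot pads that look alike (26 mm diameter), hidden under the plate's corners, 80 mm in x and 70 mm in y from the stand's centre, top 28 mm above the bench. Which pad is under which corner varies. The pad under the rocking corner crushes by 5 mm when that corner is first pressed and stays down, though a weak spring lifts the plate again; the others never move. Not to be touched.
- padtop_c (a point): Middle of the top of one of four rubber foot pads that look alike (26 mm diameter), hidden under the plate's corners, 80 mm in x and 70 mm in y from the stand's centre, top 28 mm above the bench. Which pad is under which corner varies. The pad under the rocking corner crushes by 5 mm when that corner is first pressed and stays down, though a weak spring lifts the plate again; the others never move. Not to be touched.
- padtop_d (a point): Middle of the top of one of four rubber foot pads that look alike (26 mm diameter), hidden under the plate's corners, 80 mm in x and 70 mm in y from the stand's centre, top 28 mm above the bench. Which pad is under which corner varies. The pad under the rocking corner crushes by 5 mm when that corner is first pressed and stays down, though a weak spring lifts the plate again; the others never move. Not to be touched.
- shim_nl (a joint): Angle of the near left corner's hinged steel shim: 0 to 0.05 rad tab standing up as found, 0.27 rad flat (level), at its stop. Hinge along the stand's x, 50 mm in x and 94 mm in y from the stand's centre, 18 mm above the bench. Pressing the outer tab down swings the inner nose up to the plate's underside. Stiff: about 7 N on the tab's middle moves it, 15 N is safe; it stays where left.
- tab_nl (a point): Where to press the near left corner's shim: middle of the top face of its steel tab (30 mm in x, 40 mm in y, 4 mm thick), which sticks out beyond the plate's left edge. 38 mm outward from the hinge, about 130 mm in y from the stand's centre, 40 mm beyond the plate's edge; about 30 mm above the bench standing up, 20 mm when flat. Turns with the shim.
- shim_nr (a joint): Angle of the near right corner's hinged steel shim: 0 to 0.05 rad tab standing up as found, 0.27 rad flat (level), at its stop. Hinge along the stand's x, 50 mm in x and 94 mm in y from the stand's centre, 18 mm above the bench. Pressing the outer tab down swings the inner nose up to the plate's underside. Stiff: about 7 N on the tab's middle moves it, 15 N is safe; it stays where left.
- tab_nr (a point): Where to press the near right corner's shim: middle of the top face of its steel tab (30 mm in x, 40 mm in y, 4 mm thick), which sticks out beyond the plate's right edge. 38 mm outward from the hinge, about 130 mm in y from the stand's centre, 40 mm beyond the plate's edge; about 30 mm above the bench standing up, 20 mm when flat. Turns with the shim.
- shim_fl (a joint): Angle of the far left corner's hinged steel shim: 0 to 0.05 rad tab standing up as found, 0.27 rad flat (level), at its stop. Hinge along the stand's x, 50 mm in x and 94 mm in y from the stand's centre, 18 mm above the bench. Pressing the outer tab down swings the inner nose up to the plate's underside. Stiff: about 7 N on the tab's middle moves it, 15 N is safe; it stays where left.
- tab_fl (a point): Where to press the far left corner's shim: middle of the top face of its steel tab (30 mm in x, 40 mm in y, 4 mm thick), which sticks out beyond the plate's left edge. 38 mm outward from the hinge, about 130 mm in y from the stand's centre, 40 mm beyond the plate's edge; about 30 mm above the bench standing up, 20 mm when flat. Turns with the shim.
- shim_fr (a joint): Angle of the far right corner's hinged steel shim: 0 to 0.05 rad tab standing up as found, 0.27 rad flat (level), at its stop. Hinge along the stand's x, 50 mm in x and 94 mm in y from the stand's centre, 18 mm above the bench. Pressing the outer tab down swings the inner nose up to the plate's underside. Stiff: about 7 N on the tab's middle moves it, 15 N is safe; it stays where left.
- tab_fr (a point): Where to press the far right corner's shim: middle of the top face of its steel tab (30 mm in x, 40 mm in y, 4 mm thick), which sticks out beyond the plate's right edge. 38 mm outward from the hinge, about 130 mm in y from the stand's centre, 40 mm beyond the plate's edge; about 30 mm above the bench standing up, 20 mm when flat. Turns with the shim.
- pan_weight: Steel weight with a grip knob, 22 mm diameter, 30 mm tall, standing on the balance's pan. Origin at the centre of its underside. A bystander: leave it alone.
- weight: Brass weight with a grip knob, 28 mm diameter, 40 mm tall, standing beside the stand on the left. Origin at the centre of its underside. A bystander: leave it alone.
- vial: Amber glass jar, 24 mm diameter, 45 mm tall, standing beside the stand on the right. Origin at the centre of its underside. A bystander: leave it alone.
- beaker: White cup, 54 mm diameter, 70 mm tall, standing beyond the stand. Origin at the centre of its underside. A bystander: leave it alone.
- carton: Blue box 100 x 70 x 50 mm, on the left. Origin at the centre of its underside. A bystander: leave it alone.
- reagent: White bottle, 60 mm diameter, 120 mm tall, on the right. Origin at the centre of its underside. A bystander: leave it alone.

How it is judged:
By the outcome, as a careful person would: the job done as asked, in the order asked, and still so for the second after the job is handed in, with the robot touching nothing.
It also fails if it takes over 64 s, if anything falls off the work surface, if the arm or the gripper's body presses on something with over 40 N, if the wrist force passes 120 N, or if a joint passes its speed limit or range.

ROBOT

A 7-joint arm with a two-finger parallel gripper is mounted at the origin on the work surface. World frame = base frame: x ahead of the robot, y to its left, z up, the work surface at z = 0. Lengths are in m, angles in rad, forces in N, time in s.
With the tool pointing down it reaches from about 0.425 to 0.925 m from the base axis. Payload 6.8 kg.
Tool frame: the origin (TCP) lies at the very end of the fingers, on their centre line; the grasp point (between the pads) lies 19 mm behind it; z points along the fingers, y is the line along which they close (so a half turn about z gives the same grasp; the last joint's range is limited). The gripper opens to 85 mm and grips with 20 to 120 N. Pads are 22 mm wide; open, the fingers measure 114 mm over their backs; the gripper's body (76 mm by 85 mm) begins 54 mm behind the grasp point. The pads swing forward as they close: fully open they stand 13 mm farther back than shut.
Start: joints at [1.071, 0.477, 0.022, 1.555, -0.011, 1.109, -0.083], TCP at [0.258, -0.624, 0.231] pointing down, gripper open.
Joint ranges: [-2.96, 2.96], [-0.34, 2.1], [-1.41, 1.46], [0.24, 2.44], [-1.37, 4.51], [0.17, 1.92], [-2.96, 2.96]. Speed limits (rad/s): [2.39, 2.39, 3.14, 3.14, 3.14, 3.14, 3.14].

INTERFACE

Orientations are given as a unit quaternion [w, x, y, z].
In Python, from station import readout, viewer, bot gives the robot as it stands. The module is installed in compiled form; this text tells all that it offers.
- The arm moves only by the shell command python3 -m handwheel 'ROWS' [FORCE]. ROWS is JSON, a list of rows, each a list of 3 entries, a list of its own where there are three numbers: the shift along the tool's x, y, z in mm, then the turn, a rotation vector about the tool's x, y, z in degrees, then the gripper command: -1 is fully open, 1 is shut, values between are in proportion. In form: [[[x, y, z], [ax, ay, az], grip], ...]. A call has 1 to 20 rows; each row is the pose to reach, as a shift and turn from the pose commanded when the call began, along the tool's axes at that moment; what a row does not reach only later rows make up. A row lasts 1/12 s, in which the tool goes at most 41.7 mm and 7.16 degrees, less where a joint would pass 70% of its speed; a pose out of reach is approached as far as the arm can. A call with a gripper value outside its range is refused whole. The fingers move at their own pace and stop on an object; FORCE is the grip in N (left out, the last holds). Time passes only in rows, so rows that repeat a pose let the fingers close. It gives the time, the measured TCP pose, the force and the opening at its end, in the units of the state.
- readout.get_obs(): the state, without advancing time (a new reading comes with each control period).
- viewer.read_camera(name): name is "scene" or "top" or "wrist"; returns a dict with "frame" (384x512x3 uint8, red, green, blue), "fx", "fy", "cx", "cy" (pixels), "dist" ([k1, k2, p1, p2, k3] as OpenCV has them; the pictures are not rectified), "rvec" (rotation vector, rad) and "tvec" (3), from world to camera coordinates, as OpenCV has them; the wrist camera has in their place "tool_from_camera" (4x4, takes a point from camera to tool coordinates, whose origin is the TCP and whose axes are the flange's). Camera axes: x right, y down, z forward; pixel columns grow to the right and rows downward; lengths in m; the calibration is good to about 2 mm. A picture is of the moment at which its call begins: read the wrist's pose just before it. There is no depth.
- bot.hand_in(): hands the job in, once; it reports no verdict.
Trained networks look in a picture, given as the dict that the camera call returned (one of the last four; its "shot" number tells which), for a name from the list of things; names that differ only in an ending like _2 or _b are one class to them, and where a whole thing is asked for, a point or a joint stands for the part that bears it (a point fixed in the world has none). Each returns a list of dicts, best first, with "score" (0 to 1); they miss things now and then, are a little off and sometimes report something else, mostly with a low value. They report only what shows in the picture. A call takes as long as a camera call.
- viewer.search_frame(picture, target): "rect" ([centre column, centre row, width, height] in pixels, round what is visible of it).
- viewer.outline_of(picture, target): "mask" (384x512 bool, what is visible of it) and "rect" ([centre column, centre row, width, height] in pixels, round what is visible of it).
The state is a dict: "t": time; "q": joint angles; "joint_vel": joint speeds; "joint_torque": joint torques, N m; "eef_pos": TCP position; "tool_rot": TCP orientation; "contact_force": force on the tool from outside, world axes, zero at the start; "torque": the same for the moment, N m; "gripper_width": opening from 0.0 (shut) to 1.0 (fully open).
Only numpy, scipy, OpenCV 4.12 (cv2) and the standard library are available. Lean on these libraries where they do the work, as an engineer would, in place of code of your own. Each camera call takes 0.05 s, during which the arm holds its last target. There are 200 camera calls.

## Working session

There is one attempt and no reset: what is moved stays moved. The work goes in short steps, Python scripts to look and compute and a shell command to move; the robot and the scene stay as the last step left them, time stands still between calls to the robot, and variables do not carry over. Pictures are saved under pics/ and viewed, on a budget of 10 in all, crops included, one or two more only if the job needs it, and the job is handed in when it is done.

```bash
mkdir -p pics; cat > h.py <<'E'
import numpy as np,cv2
from station import readout,viewer,bot
from scipy.spatial.transform import Rotation as R
def ray(p,uv,z):
    K=np.array([[p['fx'],0,p['cx']],[0,p['fy'],p['cy']],[0,0,1.]])
    n=cv2.undistortPoints(np.array([[uv]],float),K,np.array(p['dist'],float))[0,0]
    Rm=cv2.Rodrigues(np.array(p['rvec'],float))[0]; t=np.array(p['tvec'],float)
    c=-Rm.T@t; d=Rm.T@np.array([*n,1]); return c+d*(z-c[2])/d[2]
def proj(p,X):
    K=np.array([[p['fx'],0,p['cx']],[0,p['fy'],p['cy']],[0,0,1.]])
    return cv2.projectPoints(np.array(X,float),np.array(p['rvec'],float),np.array(p['tvec'],float),K,np.array(p['dist'],float))[0][:,0]
def save(n,img): cv2.imwrite('pics/'+n,cv2.cvtColor(img,cv2.COLOR_RGB2BGR))
E
python3 - <<'E'
from h import *
o=readout.get_obs(); print({k:np.round(v,3) for k,v in o.items()})
p=viewer.read_camera('top'); s=viewer.read_camera('scene')
save('a.png',np.vstack([p['frame'],s['frame']])[:, :] if 0 else cv2.resize(np.hstack([p['frame'],s['frame']]),(800,300)))
save('top.png',p['frame'])
for n in ['stand','plate','shim_nl','weight','vial','pan_weight','carton','reagent','beaker']:
    for r in viewer.outline_of(p,n)[:4]:
        print(n,round(r['score'],2),np.round(r['rect'],1),np.round(ray(p,r['rect'][:2],.03),3), cv2.minAreaRect(np.argwhere(r['mask'])[:,::-1].astype(np.float32)) if n in('stand','plate','shim_nl') else '')
E
```

```text
{'t': np.float64(0.0), 'q': array([ 1.071,  0.478,  0.022,  1.556, -0.012,  1.109, -0.083]), 'joint_vel': array([ 0.   , -0.001, -0.001,  0.   ,  0.001, -0.   , -0.   ]), 'joint_torque': array([ 1.0000e-03, -5.9646e+01,  1.6080e+00, -2.8121e+01,  1.2000e-02,
        9.0000e-03, -0.0000e+00]), 'eef_pos': array([ 0.258, -0.623,  0.23 ]), 'tool_rot': array([-0.001,  0.981,  0.195, -0.   ]), 'contact_force': array([ 0.255, -0.631, -0.317]), 'torque': array([ 0.012,  0.042, -0.054]), 'gripper_width': np.float64(0.999)}
stand 0.78 [250.8 214.7  92.3  72.2] [0.543 0.024 0.03 ] ((252.15408325195312, 213.4007568359375), (69.45508575439453, 92.49365997314453), 86.56636810302734)
stand 0.54 [381.8 209.4  27.   18.3] [ 0.566 -0.397  0.03 ] ((381.5, 209.0), (20.0, 25.0), 90.0)
stand 0.4 [254.7 211.4  62.2  67.1] [0.554 0.012 0.03 ] ((252.62841796875, 211.9405975341797), (62.807804107666016, 57.81471633911133), 86.98721313476562)
plate 0.83 [253.9 212.4  60.8  68.8] [0.551 0.014 0.03 ] ((252.33935546875, 212.126708984375), (63.4519157409668, 57.07818603515625), 87.27368927001953)
shim_nl 0.68 [213.8 229.4  13.7   9.7] [0.495 0.14  0.03 ] ((215.0, 229.5), (9.0, 18.0), 90.0)
pan_weight 0.38 [248.9 211.    7.4   8.2] [0.555 0.03  0.03 ] 
carton 0.97 [118.2 207.9  37.1  35.8] [0.559 0.447 0.03 ] 
carton 0.73 [252.1 212.1  58.8  68.9] [0.552 0.02  0.03 ] 
reagent 0.73 [381.9 209.3  22.3  18.3] [ 0.566 -0.397  0.03 ] 
beaker 0.75 [244.  157.4  15.   21.3] [0.729 0.049 0.03 ]
```

View pics/top.png

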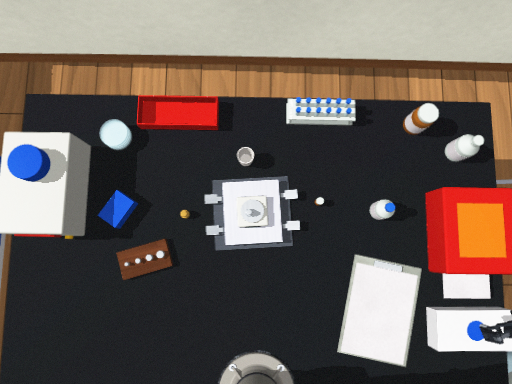

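The top view shows the stand around (252,213), with white tabs at (212,199), (214,230), (291,194) and (292,225). The yaw is small and positive.

```bash
cat >> h.py <<'E'
def rel(target,yaw=None):
    o=readout.get_obs(); q=o['tool_rot']; r=R.from_quat([q[1],q[2],q[3],q[0]])
    print('t',round(o['t'],2),'pos',np.round(o['eef_pos'],4),'F',np.round(o['contact_force'],2),'axes x,y',np.round(r.as_matrix()[:,0],4),np.round(r.as_matrix()[:,1],4))
    print('shift mm',np.round(r.inv().apply(np.array(target)-o['eef_pos'])*1000,1))
    if yaw is not None:
        c=[]
        for k in range(4):
            g=R.from_matrix(np.column_stack([[np.cos(yaw+k*np.pi/2),np.sin(yaw+k*np.pi/2),0],[np.sin(yaw+k*np.pi/2),-np.cos(yaw+k*np.pi/2),0],[0,0,-1]]))
            c.append((r.inv()*g).as_rotvec(degrees=True))
        print('turns',np.round(c,2).tolist())
E
python3 - <<'E'
from h import *
p=viewer.read_camera('top')
f=p['frame'].astype(int); m=(f.min(2)>120).astype(np.uint8)
m[:185]=0;m[245:]=0;m[:,:200]=0;m[:,305:]=0
n,l,st,c=cv2.connectedComponentsWithStats(m)
for i in range(1,n):
    if st[i,4]>15: print(st[i],np.round(c[i],1),np.round(ray(p,c[i],.03),4),np.round(ray(p,c[i],.038),4))
w=viewer.read_camera('wrist'); print(np.round(w['tool_from_camera'],3),w['fx'])
rel([.5,.02,.33],.06)
E
```

```text
[ 205  185   78   60 3656] [248.3 213.9] [0.5457 0.0321 0.03  ] [0.545  0.0321 0.038 ]
[281 189  17  10 134] [289.8 193.9] [ 0.6117 -0.1002  0.03  ] [ 0.6106 -0.0995  0.038 ]
[283 220  17  11 140] [291.9 225. ] [ 0.512  -0.1071  0.03  ] [ 0.5116 -0.1062  0.038 ]
[[-0.001 -0.95  -0.312  0.08 ]
 [ 1.    -0.001  0.001  0.001]
 [-0.001 -0.312  0.95  -0.144]
 [ 0.     0.     0.     1.   ]] 323.94419534706697
t 0.65 pos [ 0.2578 -0.6239  0.2313] F [1.02 0.59 0.17] axes x,y [0.9242 0.3818 0.    ] [ 0.3818 -0.9242  0.    ]
shift mm [ 469.7 -502.6  -98.7]
turns [[0.0, -0.0, 19.01], [0.0, -0.0, -70.99], [0.0, 0.0, -160.99], [-0.0, -0.0, 109.01]]
```

```bash
python3 -m handwheel '[[[543,-472,-9],[0,0,19],1],[[543,-472,-9],[0,0,19],1],[[543,-472,-9],[0,0,19],1],[[543,-472,-9],[0,0,19],1],[[543,-472,-9],[0,0,19],1],[[543,-472,-9],[0,0,19],1],[[543,-472,-9],[0,0,19],1],[[543,-472,-9],[0,0,19],1],[[543,-472,-9],[0,0,19],1],[[543,-472,-9],[0,0,19],1],[[543,-472,-9],[0,0,19],1],[[543,-472,-9],[0,0,19],1],[[543,-472,-9],[0,0,19],1],[[543,-472,-9],[0,0,19],1],[[543,-472,-9],[0,0,19],1],[[543,-472,-9],[0,0,19],1],[[543,-472,-9],[0,0,19],1],[[543,-472,-9],[0,0,19],1],[[543,-472,-9],[0,0,19],1],[[543,-472,-9],[0,0,19],1]]'
python3 -c "
from h import *
w=viewer.read_camera('wrist'); save('w1.png',w['frame']); rel([.58,.02,.24],.06)"
```

```text
t: 2.32
eef_pos: [0.5793, 0.02, 0.2401]
tool_rot: [0.0, 1.0, 0.031, -0.0]
contact_force: [-0.7, -1.0, -0.1]
gripper_width: -0.003
t 2.37 pos [0.5791 0.0185 0.2401] F [-0.52 -0.61 -0.18] axes x,y [ 9.982e-01  5.930e-02 -6.000e-04] [ 5.930e-02 -9.982e-01  9.000e-04]
shift mm [ 1.  -1.5  0.1]
turns [[0.05, 0.04, -0.04], [0.01, 0.07, -90.04], [0.06, -0.08, 179.96], [0.07, -0.01, 89.96]]
```

View pics/w1.png

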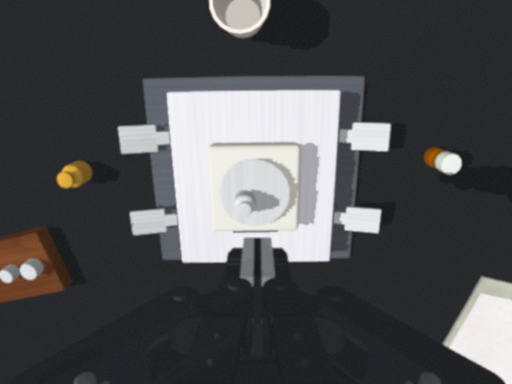

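The wrist view shows the plate with corners near (168,92), (340,90), (331,263) and (181,263). The tabs are at (138,139) far left, (370,136) far right, (149,221) near left and (361,219) near right. Next I fit the pose.

```bash
python3 - <<'E'
from h import *
from scipy.optimize import least_squares
o=readout.get_obs(); w=viewer.read_camera('wrist')
q=o['tool_rot']; T=np.eye(4);T[:3,:3]=R.from_quat([q[1],q[2],q[3],q[0]]).as_matrix();T[:3,3]=o['eef_pos']
C=np.linalg.inv(T@np.array(w['tool_from_camera'])); w['rvec']=cv2.Rodrigues(C[:3,:3])[0]; w['tvec']=C[:3,3]
g=w['frame'].min(2)
m=cv2.morphologyEx((g>190).astype(np.uint8),cv2.MORPH_OPEN,np.ones((3,3)))
c0=np.array([[168,92],[340,90],[331,263],[181,263]],np.float32)[:,None]
c=cv2.cornerSubPix(cv2.cvtColor(w['frame'],cv2.COLOR_RGB2GRAY),c0,(5,5),(-1,-1),(3,40,.01))[:,0]
print(c)
tabs=np.array([[138,139],[370,136],[361,219],[149,221]],float)
S=np.array([[1,1],[1,-1],[-1,-1],[-1,1]])
def pts(v,dx,dy,z):
    P=S*[dx,dy]; cs,sn=np.cos(v[2]),np.sin(v[2])
    return np.column_stack([v[0]+P[:,0]*cs-P[:,1]*sn,v[1]+P[:,0]*sn+P[:,1]*cs,np.full(4,z)])
for use,(dx,dy,z) in ((c,(.1,.09,.038)),(tabs,(.05,.13,.03))):
    s=least_squares(lambda v:(proj(w,pts(v,dx,dy,z))-use).ravel(),[.55,.016,.06]); print(np.round(s.x,4),np.round(s.fun.reshape(4,2),1).tolist())
    if use is c: v=s.x
p=viewer.read_camera('top'); print('top proj tabs',np.round(proj(p,pts(v,.05,.13,.03)),1).tolist())
print('corners fl fr nr nl',np.round(pts(v,.082,.073,.038),4).tolist());print('tabs',np.round(pts(v,.05,.131,.03),4).tolist())
rel(pts(v,.082,.073,.07)[3],v[2])
E
```

```text
Traceback (most recent call last):
cv2.error: OpenCV(4.12.0) :-1: error: (-5:Bad argument) in function 'cornerSubPix'
> Overload resolution failed:
>  - Layout of the output array corners is incompatible with cv::Mat
>  - Expected Ptr<cv::UMat> for argument 'corners'
```

```bash
python3 - <<'E'
from h import *
from scipy.optimize import least_squares
o=readout.get_obs(); w=viewer.read_camera('wrist')
q=o['tool_rot']; T=np.eye(4);T[:3,:3]=R.from_quat([q[1],q[2],q[3],q[0]]).as_matrix();T[:3,3]=o['eef_pos']
C=np.linalg.inv(T@np.array(w['tool_from_camera'])); w['rvec']=cv2.Rodrigues(C[:3,:3])[0]; w['tvec']=C[:3,3]
c0=np.array([[[168,92]],[[340,90]],[[331,263]],[[181,263]]],np.float32).copy()
c=cv2.cornerSubPix(np.ascontiguousarray(cv2.cvtColor(w['frame'],cv2.COLOR_RGB2GRAY)),c0,(5,5),(-1,-1),(3,40,.01))[:,0]
print(c)
tabs=np.array([[138,139],[370,136],[361,219],[149,221]],float)
S=np.array([[1,1],[1,-1],[-1,-1],[-1,1]])
def pts(v,dx,dy,z):
    P=S*[dx,dy]; cs,sn=np.cos(v[2]),np.sin(v[2])
    return np.column_stack([v[0]+P[:,0]*cs-P[:,1]*sn,v[1]+P[:,0]*sn+P[:,1]*cs,np.full(4,z)])
for use,(dx,dy,z) in ((c,(.1,.09,.038)),(tabs,(.05,.13,.03))):
    s=least_squares(lambda v:(proj(w,pts(v,dx,dy,z))-use).ravel(),[.55,.016,.06]); print(np.round(s.x,4),np.round(s.fun.reshape(4,2),1).tolist())
    if use is c: v=s.x
p=viewer.read_camera('top'); print('top proj tabs',np.round(proj(p,pts(v,.05,.13,.03)),1).tolist())
print('corners fl fr nr nl',np.round(pts(v,.082,.073,.038),4).tolist());print('tabs',np.round(pts(v,.05,.131,.03),4).tolist())
rel(pts(v,.082,.073,.07)[3],v[2])
E
```

```text
[[163.993    91.81043]
 [337.29324  89.37415]
 [326.88556 259.94287]
 [180.83017 261.91467]]
[0.5535 0.02   0.071 ] [[-0.3, 0.0], [0.3, -0.2], [0.5, 0.2], [-0.5, 0.1]]
[0.5539 0.0177 0.0684] [[-1.6, -0.3], [1.4, 0.0], [2.4, 0.4], [-2.2, 0.8]]
top proj tabs [[210.6, 198.2], [291.6, 193.7], [293.8, 224.8], [212.0, 229.6]]
corners fl fr nr nl [[0.6301, 0.0987, 0.038], [0.6405, -0.047, 0.038], [0.4769, -0.0586, 0.038], [0.4665, 0.087, 0.038]]
tabs [[0.5941, 0.1542, 0.03], [0.6127, -0.1071, 0.03], [0.5129, -0.1142, 0.03], [0.4943, 0.1472, 0.03]]
t 2.52 pos [0.5789 0.0176 0.2403] F [ 0.56 -0.25  0.32] axes x,y [ 9.984e-01  5.720e-02 -3.000e-04] [ 5.720e-02 -9.984e-01  9.000e-04]
shift mm [-108.2  -75.9  170.3]
turns [[0.05, 0.02, -0.79], [0.03, 0.05, -90.79], [0.03, -0.08, 179.21], [0.05, -0.03, 89.21]]
```

The pose fit is consistent: centre (0.553, 0.019), yaw 0.07. Tabs and corners agree to about 2 mm. I start with the near left corner.

```bash
python3 -m handwheel '[[[-36,-26,60],[0,0,-0.8],1],[[-72,-51,90],[0,0,-0.8],1],[[-108,-76,120],[0,0,-0.8],1],[[-108,-76,150],[0,0,-0.8],1],[[-108,-76,180],[0,0,-0.8],1],[[-108,-76,194],[0,0,-0.8],1],[[-108,-76,196],[0,0,-0.8],1],[[-108,-76,196],[0,0,-0.8],1],[[-108,-76,196],[0,0,-0.8],1]]'
python3 -m handwheel '[[[0,0,1],[0,0,0],1],[[0,0,2],[0,0,0],1],[[0,0,3],[0,0,0],1],[[0,0,4],[0,0,0],1],[[0,0,4],[0,0,0],1]]'
python3 -c "
from h import *
rel([.4665,.087,.038],.071)"
```

```text
t: 3.27
eef_pos: [0.4688, 0.0884, 0.0457]
tool_rot: [-0.0, 0.999, 0.036, 0.001]
contact_force: [-0.1, 0.2, 0.2]
gripper_width: -0.003
t: 3.68
eef_pos: [0.4674, 0.089, 0.0407]
tool_rot: [-0.0, 0.999, 0.037, 0.0]
contact_force: [-0.0, -0.1, -0.4]
gripper_width: 0.001
t 3.68 pos [0.4674 0.089  0.0407] F [-0.03 -0.08 -0.36] axes x,y [9.973e-01 7.370e-02 8.000e-04] [ 0.0737 -0.9973 -0.    ]
shift mm [-1.   1.9  2.7]
turns [[-0.0, -0.05, 0.16], [0.03, -0.04, -89.84], [0.07, -0.0, -179.84], [-0.04, -0.03, 90.16]]
```

```bash
python3 -m handwheel '[[[-1,1,1],[0,0,0],1],[[-1,1,1],[0,0,0],1],[[-1,1,1],[0,0,0],1]]' | sed -n 2,4p
python3 -m handwheel '[[[0,0,1],[0,0,0],1],[[0,0,1],[0,0,0],1],[[0,0,1],[0,0,0],1]]'| sed -n 2,4p
python3 -m handwheel '[[[0,0,1],[0,0,0],1],[[0,0,1],[0,0,0],1],[[0,0,1],[0,0,0],1]]'| sed -n 2,4p
```

```text
eef_pos: [0.4659, 0.0879, 0.0392]
tool_rot: [0.0, 0.999, 0.037, -0.0]
contact_force: [0.5, -0.0, -0.5]
eef_pos: [0.466, 0.088, 0.0382]
tool_rot: [0.0, 0.999, 0.037, -0.0]
contact_force: [-0.5, 0.4, 0.7]
eef_pos: [0.4661, 0.0881, 0.0381]
tool_rot: [0.0, 0.999, 0.037, 0.0]
contact_force: [-3.7, -0.6, 12.1]
```

Near left is firm: 12 N with no give. Next is near right.

```bash
python3 -m handwheel '[[[0,0,-8],[0,0,0],1],[[0,0,-18],[0,0,0],1],[[0,36,-20],[0,0,0],1],[[0,73,-20],[0,0,0],1],[[0,110,-20],[0,0,0],1],[[0,146,-20],[0,0,0],1],[[0,146,-8],[0,0,0],1],[[0,146,-3],[0,0,0],1],[[0,146,-2],[0,0,0],1],[[0,146,-2],[0,0,0],1]]' | sed -n 1,4p
for i in 1; do python3 -m handwheel '[[[0,0,1],[0,0,0],1],[[0,0,1],[0,0,0],1],[[0,0,1],[0,0,0],1]]'| sed -n 2,4p
python3 -m handwheel '[[[0,0,1],[0,0,0],1],[[0,0,1],[0,0,0],1],[[0,0,1],[0,0,0],1]]'| sed -n 2,4p; done
```

```text
t: 5.27
eef_pos: [0.4768, -0.0563, 0.0394]
tool_rot: [-0.0, 0.999, 0.038, -0.0]
contact_force: [-0.1, -0.3, -0.2]
eef_pos: [0.4771, -0.0567, 0.0386]
tool_rot: [-0.0, 0.999, 0.038, 0.0]
contact_force: [0.0, 1.1, 0.6]
eef_pos: [0.4773, -0.0569, 0.0381]
tool_rot: [-0.0, 0.999, 0.037, 0.0]
contact_force: [-1.9, 1.0, 8.7]
```

Near right is firm as well (8.7 N, no give). Next is far right, travelling along the right edge.

```bash
python3 -m handwheel '[[[0,0,-8],[0,0,0],1],[[0,0,-18],[0,0,0],1],[[41,0,-20],[0,0,0],1],[[82,0,-20],[0,0,0],1],[[123,0,-20],[0,0,0],1],[[164,0,-20],[0,0,0],1],[[164,0,-20],[0,0,0],1],[[164,0,-8],[0,0,0],1],[[164,0,-3],[0,0,0],1],[[164,0,-2],[0,0,0],1],[[164,0,-2],[0,0,0],1]]' | sed -n 1,4p
python3 -m handwheel '[[[0,0,1],[0,0,0],1],[[0,0,1],[0,0,0],1],[[0,0,1],[0,0,0],1]]'| sed -n 2,4p
python3 -m handwheel '[[[0,0,1],[0,0,0],1],[[0,0,1],[0,0,0],1],[[0,0,1],[0,0,0],1]]'| sed -n 2,4p
```

```text
t: 6.68
eef_pos: [0.6387, -0.0458, 0.0387]
tool_rot: [0.0, 0.999, 0.037, -0.001]
contact_force: [-1.0, -0.6, -0.4]
eef_pos: [0.64, -0.0456, 0.0384]
tool_rot: [0.0, 0.999, 0.037, -0.0]
contact_force: [-0.7, 0.2, -1.1]
eef_pos: [0.6403, -0.0456, 0.0382]
tool_rot: [0.0, 0.999, 0.037, -0.0]
contact_force: [-3.1, -0.5, 6.2]
```

Far right also looks firm: 6 N with no travel, where the rocker would already be down. Far left should give.

```bash
python3 -m handwheel '[[[0,0,-8],[0,0,0],1],[[0,0,-18],[0,0,0],1],[[0,-36,-20],[0,0,0],1],[[0,-73,-20],[0,0,0],1],[[0,-110,-20],[0,0,0],1],[[0,-146,-20],[0,0,0],1],[[0,-146,-20],[0,0,0],1],[[0,-146,-8],[0,0,0],1],[[0,-146,-3],[0,0,0],1],[[0,-146,-2],[0,0,0],1],[[0,-146,-2],[0,0,0],1]]' | sed -n 1,4p
python3 -m handwheel '[[[0,0,2],[0,0,0],1],[[0,0,2],[0,0,0],1],[[0,0,2],[0,0,0],1]]'| sed -n 2,4p
python3 -m handwheel '[[[0,0,1],[0,0,0],1],[[0,0,1],[0,0,0],1],[[0,0,1],[0,0,0],1]]'| sed -n 2,4p
```

```text
t: 8.1
eef_pos: [0.6292, 0.0981, 0.0385]
tool_rot: [0.001, 0.999, 0.036, -0.001]
contact_force: [-0.0, 0.1, 1.0]
eef_pos: [0.63, 0.0989, 0.0375]
tool_rot: [0.0, 0.999, 0.036, 0.0]
contact_force: [-0.7, -1.0, 1.6]
eef_pos: [0.6301, 0.0998, 0.0366]
tool_rot: [0.0, 0.999, 0.037, 0.0]
contact_force: [1.5, -0.9, 2.7]
```

```bash
python3 -m handwheel '[[[0,0,1],[0,0,0],1],[[0,0,2],[0,0,0],1],[[0,0,2],[0,0,0],1],[[0,0,2],[0,0,0],1]]'| sed -n 2,4p
python3 -m handwheel '[[[0,0,1],[0,0,0],1],[[0,0,1],[0,0,0],1],[[0,0,1],[0,0,0],1]]'| sed -n 2,4p
python3 -m handwheel '[[[0,0,1],[0,0,0],1],[[0,0,1],[0,0,0],1],[[0,0,1],[0,0,0],1]]'| sed -n 2,4p
```

```text
eef_pos: [0.63, 0.1002, 0.0344]
tool_rot: [-0.0, 0.999, 0.037, 0.0]
contact_force: [1.2, -1.9, 2.9]
eef_pos: [0.63, 0.1002, 0.0337]
tool_rot: [-0.0, 0.999, 0.037, 0.0]
contact_force: [0.8, -2.7, 5.6]
eef_pos: [0.6301, 0.1002, 0.0335]
tool_rot: [0.0, 0.999, 0.037, 0.0]
contact_force: [-1.5, -2.4, 10.7]
```

Far left gives its full 5 mm and is stiff at the bottom, so it is the rocker. Next I move over tab_fl.

```bash
python3 -m handwheel '[[[0,0,-4],[0,0,0],1],[[0,0,-10],[0,0,0],1],[[0,0,-24],[0,0,0],1],[[-16,-28,-26],[0,0,0],1],[[-32,-56,-26],[0,0,0],1],[[-32,-56,-26],[0,0,0],1],[[-32,-56,-14],[0,0,0],1],[[-32,-56,-6],[0,0,0],1],[[-32,-56,-6],[0,0,0],1],[[-32,-56,-6],[0,0,0],1]]' | sed -n 1,4p
python3 - <<'E'
from h import *
s=viewer.read_camera('scene')
c=proj(s,[[.56,.1,.04]])[0]; print(c)
x,y=int(np.clip(c[0]-90,0,332)),int(np.clip(c[1]-65,0,254))
save('s1.png',cv2.resize(s['frame'][y:y+130,x:x+180],(720,520)))
rel([.5941,.1542,.03],.071)
E
```

```text
t: 10.27
eef_pos: [0.5932, 0.1521, 0.0371]
tool_rot: [0.001, 0.999, 0.036, -0.001]
contact_force: [-0.2, 0.3, 0.7]
[291.82908384 199.1227289 ]
t 10.32 pos [0.5936 0.1524 0.0377] F [0.49 0.77 0.3 ] axes x,y [ 0.9974  0.0725 -0.0011] [ 7.250e-02 -9.974e-01  7.000e-04]
shift mm [ 0.6 -1.7  7.7]
turns [[0.04, 0.06, 0.09], [-0.02, 0.08, -89.91], [-0.1, 0.06, -179.91], [0.08, 0.02, 90.09]]
```

View pics/s1.png

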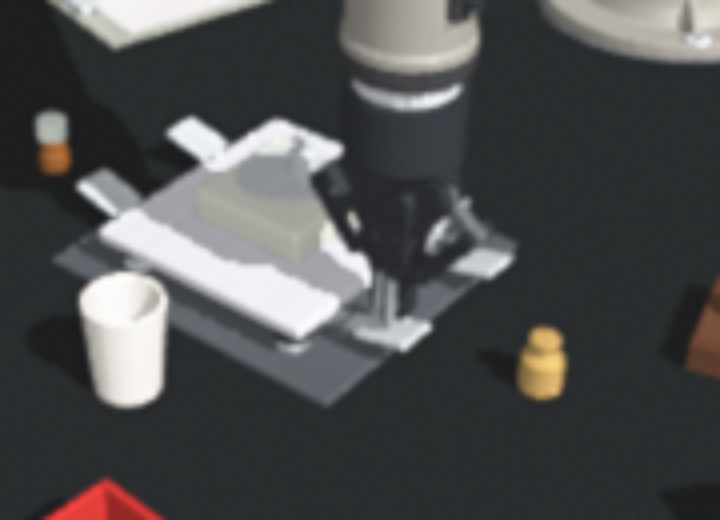

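The picture shows closed fingertips over the far left tab (crop 390,330), clear of the plate, beaker and brass weight. I press it down in steps.

```bash
python3 -m handwheel '[[[0,-1,2],[0,0,0],1],[[0,-1,3],[0,0,0],1],[[0,-1,4],[0,0,0],1],[[0,-1,5],[0,0,0],1],[[0,-1,6],[0,0,0],1],[[0,-1,7],[0,0,0],1],[[0,-1,7],[0,0,0],1]]'| sed -n 2,4p
python3 -m handwheel '[[[0,0,1],[0,0,0],1],[[0,0,2],[0,0,0],1],[[0,0,2],[0,0,0],1],[[0,0,2],[0,0,0],1]]'| sed -n 2,4p
python3 -m handwheel '[[[0,0,1],[0,0,0],1],[[0,0,2],[0,0,0],1],[[0,0,2],[0,0,0],1],[[0,0,2],[0,0,0],1]]'| sed -n 2,4p
```

```text
eef_pos: [0.5934, 0.1546, 0.0311]
tool_rot: [0.0, 0.999, 0.037, -0.0]
contact_force: [-0.8, -0.7, 0.6]
eef_pos: [0.5936, 0.1549, 0.0297]
tool_rot: [-0.0, 0.999, 0.037, 0.0]
contact_force: [-1.1, -0.2, 3.8]
eef_pos: [0.5936, 0.1553, 0.0277]
tool_rot: [-0.0, 0.999, 0.037, 0.0]
contact_force: [-2.1, 1.4, 5.6]
```

```bash
python3 -m handwheel '[[[0,0,1],[0,0,0],1],[[0,0,2],[0,0,0],1],[[0,0,3],[0,0,0],1],[[0,0,3],[0,0,0],1],[[0,0,3],[0,0,0],1]]'| sed -n 2,4p
python3 -m handwheel '[[[0,0,1],[0,0,0],1],[[0,0,2],[0,0,0],1],[[0,0,2],[0,0,0],1],[[0,0,2],[0,0,0],1]]'| sed -n 2,4p
python3 -m handwheel '[[[0,0,1],[0,0,0],1],[[0,0,1],[0,0,0],1],[[0,0,1],[0,0,0],1]]'| sed -n 2,4p
```

```text
eef_pos: [0.5936, 0.1559, 0.0246]
tool_rot: [-0.001, 0.999, 0.037, 0.0]
contact_force: [-1.3, 2.1, 5.4]
eef_pos: [0.5936, 0.156, 0.0226]
tool_rot: [-0.001, 0.999, 0.038, 0.0]
contact_force: [-2.1, 3.6, 4.8]
eef_pos: [0.5937, 0.1558, 0.0216]
tool_rot: [-0.001, 0.999, 0.037, 0.0]
contact_force: [-1.7, 2.6, 5.3]
```

```bash
python3 -m handwheel '[[[0,0,1],[0,0,0],1],[[0,0,1],[0,0,0],1],[[0,0,1],[0,0,0],1]]'| sed -n 2,4p
python3 -m handwheel '[[[0,0,0.5],[0,0,0],1],[[0,0,0.5],[0,0,0],1],[[0,0,0.5],[0,0,0],1]]'| sed -n 2,4p
python3 -m handwheel '[[[0,0,0.5],[0,0,0],1],[[0,0,0.5],[0,0,0],1],[[0,0,0.5],[0,0,0],1]]'| sed -n 2,4p
```

```text
eef_pos: [0.5937, 0.1559, 0.0206]
tool_rot: [-0.001, 0.999, 0.037, 0.0]
contact_force: [-0.6, 3.8, 4.4]
eef_pos: [0.5937, 0.1558, 0.0201]
tool_rot: [-0.001, 0.999, 0.037, 0.0]
contact_force: [-1.2, 4.2, 5.7]
eef_pos: [0.5938, 0.1558, 0.02]
tool_rot: [-0.001, 0.999, 0.037, 0.0]
contact_force: [-1.4, 4.0, 7.8]
```

```bash
python3 -m handwheel '[[[0,0,0.5],[0,0,0],1],[[0,0,0.5],[0,0,0],1],[[0,0,0.5],[0,0,0],1]]'| sed -n 2,4p
```

```text
eef_pos: [0.5938, 0.1558, 0.0199]
tool_rot: [-0.001, 0.999, 0.037, 0.001]
contact_force: [-3.1, 3.1, 11.6]
```

It is at the stop: z = 19.9 mm with the force climbing to 11.6 N and no motion. I retreat straight up and look.

```bash
python3 -m handwheel '[[[0,0,-3],[0,0,0],1],[[0,0,-10],[0,0,0],1],[[0,0,-40],[0,0,0],1],[[0,0,-80],[0,0,0],1],[[0,0,-120],[0,0,0],1],[[0,0,-160],[0,0,0],1],[[0,0,-200],[0,0,0],1],[[0,0,-220],[0,0,0],1],[[0,40,-220],[0,0,0],1],[[0,80,-220],[0,0,0],1],[[0,120,-220],[0,0,0],1],[[0,131,-220],[0,0,0],1],[[0,131,-220],[0,0,0],1]]'
python3 - <<'E'
from h import *
w=viewer.read_camera('wrist'); save('w2.png',w['frame']); s=viewer.read_camera('scene')
save('s2.png',cv2.resize(s['frame'][134:264,202:382],(720,520),interpolation=cv2.INTER_CUBIC))
E
```

```text
t: 14.65
eef_pos: [0.6031, 0.0169, 0.2385]
tool_rot: [0.002, 0.999, 0.032, -0.0]
contact_force: [0.5, 0.4, 0.6]
gripper_width: 0.001
```

View pics/w2.png

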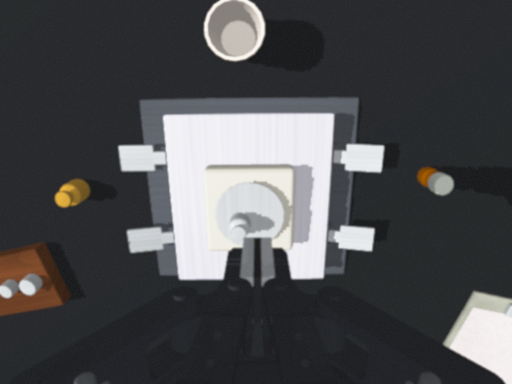

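View pics/s2.png

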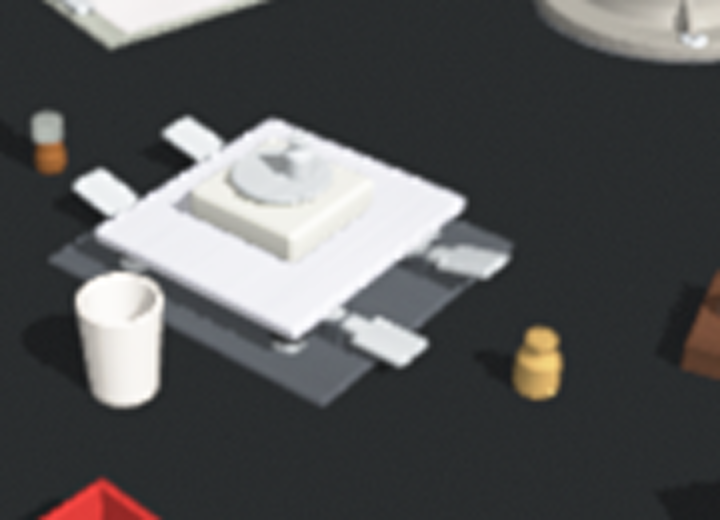

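In both views the far left tab (scene crop 385,340) lies level. The near left tab (470,262) and the right pair still stand tilted. The plate is square, and the beaker, brass weight, jar and pan weight are in place.

```bash
python3 -c "
from station import bot; print(bot.hand_in())"
```

```text
the job is handed in; nothing more can be done
None
```

I found the rocking corner, far left, pressed its shim tab flat, and handed the job in at about 15 s on the robot's clock.

| Corner | Force (N) | Result |
|---|---|---|
| Near left | 12 | Firm |
| Near right | 9 | Firm |
| Far right | 6 | Firm; pressed less hard than the other two |
| Far left | 2–5 | Sank about 5 mm, then hit bottom |

- **Shim tab:** I pressed the far left tab down until it stopped moving at 19.9 mm, against the expected 20 mm. The force rose to 11.6 N there with no further motion.
- **Last pictures:** From the wrist and scene cameras, the far left tab is level and the other three are still standing. The plate is square with the stand, and the nearby items and pan weight look undisturbed. The gripper was clear of everything at hand-in.
- **Checks:** None failed or disagreed. I did not press the far left corner again after setting the shim, so the cure of the rocking itself is untested.

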